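# Load the specimen carrier under the leaf spring of the microtome dock

## Robot

A 6-joint arm with a two-finger parallel gripper is mounted at the origin on the work surface. World frame = base frame: x ahead of the robot, y to its left, z up, the work surface at z = 0. Lengths are in mm, angles in rad, forces in N, time in s.
With the tool pointing down it reaches from about 350 to 875 mm from the base axis. Payload 4.2 kg.
Tool frame: the origin (TCP) lies at the very end of the fingers, on their centre line; the grasp point (between the pads) lies 19 mm behind it; y points along the fingers, x is the direction in which the jaws open and shut, and the axes are right-handed (so a half turn about y gives the same grasp; the last joint's range is limited). The gripper opens to 87 mm and grips with 3 to 60 N. Pads are 19 mm wide; open, the fingers measure 117 mm over their backs; the gripper's body (75 mm by 190 mm) begins 51 mm behind the grasp point.
Start: joints at [-1.033, 0.385, 0.008, 0, -1.194, -0.259], TCP at [172.018, -600.84, 222.55] pointing down, gripper open.
Joint ranges: [-3.14, 3.14], [-1.21, 2.06], [-1.07, 1.41], [-3.16, 2.05], [-2.99, -0.16], [-3.1, 3.1]. Speed limits (rad/s): [2.79, 2.79, 3.14, 3.14, 3.14, 3.14].

## Interface

Orientations are given as a 3x3 rotation matrix whose columns are the frame's x, y, z axes.
In Python, from bench import status, optics, finish_job, finder gives the robot as it stands.
- The arm moves only by the shell command python3 -m jog 'ROWS' [OPENING]. ROWS is JSON, a list of rows, each an object with "translation": the shift along the tool's x, y, z in m, a list of three; "turn": the turn, a rotation vector about the tool's x, y, z in rad, a list of three. A call has 1 to 5 rows; each row shifts and turns the pose as measured when the row begins, along the tool's axes as they then stand; what a row does not reach is not made up. A row lasts 1/10 s, in which the tool goes at most 50 mm and 8.59 degrees, less where a joint would pass 70% of its speed; a pose out of reach is approached as far as the arm can. A call with a gripper value outside its range is refused whole. OPENING is the opening, from -1 (shut) to 1 (fully open), set as the call begins (- or left out, the last holds). The fingers move at their own pace and stop on an object; the grip force is fixed at half the most. Time passes only in rows, so rows that do not move let the fingers close. It gives the time, the measured TCP pose, the force and the opening at its end, in the units of the state.
- status.read_state(): the state, without advancing time (a new reading comes with each control period).
- optics.snapshot(name): name is "scene" or "top" or "wrist"; returns a dict with "frame" (420x560x3 uint8, red, green, blue), "depth" (420x560 float32, mm along the optical axis (not along the pixel's ray), 0 where there is no reading), "K" (3x3 intrinsics, pixels), "R" (3x3) and "t" (3): a world point X has camera coordinates R X + t. Camera axes: x right, y down, z forward; pixel columns grow to the right and rows downward; lengths in mm; the calibration is good to about 2 mm. A picture is of the moment at which its call begins.
- finish_job(): hands the job in, once; it reports no verdict.
Trained networks look in a picture, given as the dict that the camera call returned (one of the last four; its "shot" number tells which), for a name from the list of things; names that differ only in an ending like _2 or _b are one class to them, and where a whole thing is asked for, a point or a joint stands for the part that bears it (a point fixed in the world has none). Each returns a list of dicts, best first, with "score" (0 to 1); they miss things now and then, are a little off and sometimes report something else, mostly with a low value. They report only what shows in the picture. A call takes as long as a camera call. They do not tell look-alikes from the thing itself.
- finder.trace(picture, query): "region" (420x560 bool, what is visible of it) and "xy" ([column, row] in pixels, amid what is visible of it).
- finder.place_of(picture, query): "xy" ([column, row] in pixels: a listed point, or the origin of a listed thing).
The state is a dict: "t": time; "joint_positions": joint angles; "dq": joint speeds; "tau": joint torques, N m; "tcp_pos": TCP position; "eef_rot": TCP orientation; "ft_force": force on the tool from outside, world axes, zero at the start; "ft_torque": the same for the moment, N m; "opening": finger opening in mm.
Only numpy, scipy, OpenCV 4.12 (cv2) and the standard library are available. Lean on these libraries where they do the work, as an engineer would, in place of code of your own. Each camera call takes 0.05 s, during which the arm holds its last target.

## Task

With shut fingertips, press the specimen carrier that lies in the dock's channel down hard on its grooved rear pad until the sprung bed under it bottoms out, and keep it pressed while you slide it along the channel, under the bridge bar and the drag leaf spring, until it is fully home against the end stop; then let go. Only press and push: do not pick the carrier up, and leave everything else on the dock and the bench where it stands.

Things in the scene. Friction and masses are not known exactly. Their poses are not given: they have to be found in the camera images.
- dock: Fixed grey plate 250 x 190 x 10 mm; origin at the centre of its underside on the bench, z up, x along the channel in the loading direction (to the end stop). Two aluminium rails (tops at z = 29 mm, x -125 to +75 mm) form a channel 46 mm wide centred on y = 0. All dock heights and x below are in this frame.
- carrier: Loose aluminium carrier in the channel, 80 to 170 g, 100 (x) x 44 x 14 mm; origin at the centre of its underside, z up, x to its front (along dock x). Square front edge. Ridge across its top at x = -4 to +3 mm, 5 mm high, 40 mm wide: shut fingers behind it can push on it. Its top reaches z = 36 mm of the dock with the bed up, 31 mm with the bed down. Starts 10 to 35 mm short of the bar.
- pad (a point): Middle of the flat grooved pad to press on: carrier x = -27, y = 0, z = 14 mm (its top face). The pad runs from the carrier's rear end, x = -50 mm, to the ridge at x = -4 mm, and is 44 mm wide. It never has to go under the bar: when the carrier is home, the ridge stands 7 mm short of the bar.
- bed (a joint): Travel (m) of the dark sprung bed, the channel's floor (dock x -120 to +64 mm): 0 up (top at dock z = 22 mm), 0.005 bottomed out (z = 17 mm). It gives from about 6 N on the carrier and bottoms out at about 10 N. Let go, it lifts the loaded carrier about 2 mm, against the bar, and holds it there.
- mouth (a point): Near lower edge of the dark steel bridge bar, mid-channel (dock x = 25, y = 0, z = 33 mm). The bar is rigid, x = 25 to 33 mm, z = 33 to 41 mm, 78 mm across, on posts outside the rails. With the bed up the carrier is 3 mm too high and butts against it; with the bed down it clears by 2 mm.
- leaf (a joint): Angle (rad) of the steel leaf spring behind the bar, 22 mm wide: it slopes down towards +x from the bar to a tip at dock x = 59, z = 27 mm. 0 free; grows as the carrier pushes the tip up, about 0.15 to 0.25 with the carrier under it. It drags on the carrier's top with 2 to 5 N of spring force.
- stop (a point): Point on the face of the end stop, mid-channel (dock x = 65, y = 0, z = 28 mm); the aluminium stop is 12 mm thick and its top is at z = 34 mm.
- carrier_front (a point): Centre of the carrier's front face (carrier x = 50, y = 0, z = 7 mm); it meets the end stop when home. Sliding the pressed carrier takes about 10 to 20 N along the channel, more the harder it is pressed; at the end stop, which is rigid, the push rises sharply.
- vial: Bystander: amber glass vial, 22 mm across, 45 mm tall, on the dock plate beside the channel.
- resin_jar: Bystander: small jar, 34 mm across, 36 mm tall, on the dock plate beside the channel.
- stub: Bystander: brass specimen stub, 26 mm across, 24 mm tall, on the dock plate on the channel's other side.
- spare_carrier: Bystander: a second carrier of the same shape, lying on the bench away from the dock.
- petri: Bystander: glass dish, 90 mm across, 16 mm high, on the bench.
- stain_bottle: Bystander: amber bottle, 56 mm across, 130 mm tall, on the bench.
- knife_box: Bystander: clear open box, 120 x 80 x 35 mm, on the bench.
- brush: Bystander: brush 160 mm long, lying on the bench.
Mind the look-alikes: they are no part of the job. Leave any yellow look-alike of the carrier alone.

How it is judged:
By the outcome, as a careful person would: the job done as asked, in the order asked, and still so for the second after the job is handed in, with the robot touching nothing.
It also fails if it takes over 40 s, if anything falls off the work surface, if the arm or the gripper's body presses on something with over 40 N, if the wrist force passes 120 N, or if a joint passes its speed limit or range.

## Working session

There is one attempt and no reset: what is moved stays moved. The work goes in short steps, Python scripts to look and compute and a shell command to move; the robot and the scene stay as the last step left them, time stands still between calls to the robot, and variables do not carry over. Pictures are saved under pics/ and viewed, and the job is handed in when it is done.

```bash
ls; mkdir -p pics
cat > h.py <<'E'
import numpy as np, cv2
from bench import status, optics, finder
def save(p,n,crop=None,scale=1):
    im=p["frame"][:,:,::-1]
    if crop: im=im[crop[1]:crop[3],crop[0]:crop[2]]
    cv2.imwrite("pics/"+n,cv2.resize(im,None,fx=scale,fy=scale,interpolation=cv2.INTER_CUBIC))
def deproj(p,xy,z=None):
    K,R,t=p["K"],p["R"],p["t"]; c=-R.T@t
    d=R.T@np.linalg.inv(K)@np.array([xy[0],xy[1],1.])
    if z is None: return c+d*p["depth"][int(round(xy[1])),int(round(xy[0]))]
    return c+d*(z-c[2])/d[2]
def proj(p,X):
    q=p["K"]@(p["R"]@np.array(X)+p["t"]); return q[:2]/q[2]
E
python3 - <<'E'
from h import *
np.set_printoptions(precision=3,suppress=True)
s=status.read_state();print(s["t"],s["tcp_pos"],s["eef_rot"],s["opening"],s["ft_force"])
for n in("top","scene"):
    p=optics.snapshot(n);save(p,n+"1.png",scale=1.4)
    for q in("dock","carrier","stop","mouth","pad","carrier_front"):
        try:
            for r in finder.place_of(p,q)[:3]: print(n,q,r["xy"],round(r["score"],2),deproj(p,r["xy"]))
        except Exception as e: print(n,q,e)
E
```

```text
pics
0.0 [ 171.862 -600.267  221.469] [[-0.275 -0.001 -0.961]
 [ 0.961  0.002 -0.275]
 [ 0.002 -1.     0.   ]] 87.08086126595036 [-0.822 -0.562 -0.331]
top dock [296.6, 198.9] 0.8 [514.543  -7.295  36.201]
top carrier [308.5, 202.9] 0.66 [502.638 -41.581  37.779]
top carrier [370.9, 214.0] 0.64 [ 471.073 -224.48    20.992]
top carrier [322.4, 136.9] 0.58 [701.174 -85.44   21.431]
top stop [272.9, 205.4] 0.62 [495.751  61.458  37.034]
top mouth [289.8, 200.5] 0.76 [511.349  12.244  22.115]
top mouth [291.9, 202.3] 0.68 [504.787   6.353  35.084]
top mouth [315.9, 224.1] 0.5 [441.106 -62.009  42.34 ]
top pad [365.5, 219.9] 0.96 [ 454.127 -209.587   15.465]
top pad [320.0, 197.3] 0.92 [519.187 -75.277  34.315]
top pad [323.8, 129.6] 0.58 [725.302 -90.57   14.458]
top carrier_front [384.6, 204.8] 0.88 [ 498.456 -266.511   15.052]
top carrier_front [326.9, 154.2] 0.86 [ 653.052 -100.288    2.769]
top carrier_front [291.6, 199.8] 0.84 [511.975   7.212  36.119]
scene dock [269.0, 240.9] 0.63 [532.333  -3.41   27.602]
scene carrier [224.2, 311.4] 0.89 [708.852 -92.838  16.463]
scene carrier [251.9, 236.6] 0.66 [529.906 -42.355  40.472]
scene carrier [176.6, 231.1] 0.6 [ 486.092 -226.655   13.051]
scene stop [291.9, 228.6] 0.57 [496.647  50.641  29.831]
scene mouth [276.1, 227.3] 0.72 [485.624  13.162  22.845]
scene mouth [266.7, 242.0] 0.34 [534.773  -8.72   26.636]
scene pad [225.3, 322.3] 0.8 [732.299 -88.839  14.621]
scene pad [184.7, 220.4] 0.65 [ 449.221 -213.123   11.4  ]
scene pad [241.2, 233.7] 0.64 [516.652 -67.911  35.879]
scene carrier_front [224.9, 289.3] 0.77 [642.323 -98.985  -3.786]
scene carrier_front [154.0, 231.3] 0.66 [ 471.078 -287.63    -3.575]
scene carrier_front [277.5, 232.5] 0.6 [515.851  16.408  37.981]
```

View pics/top1.png

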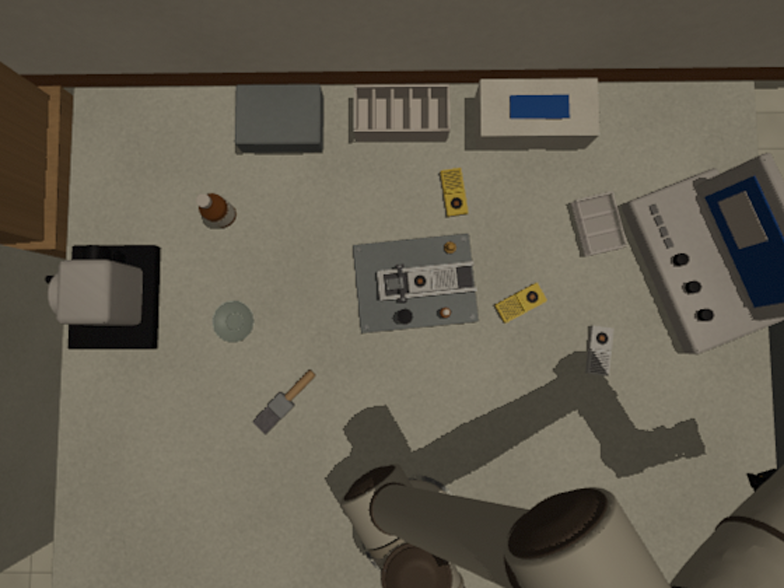

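View pics/scene1.png

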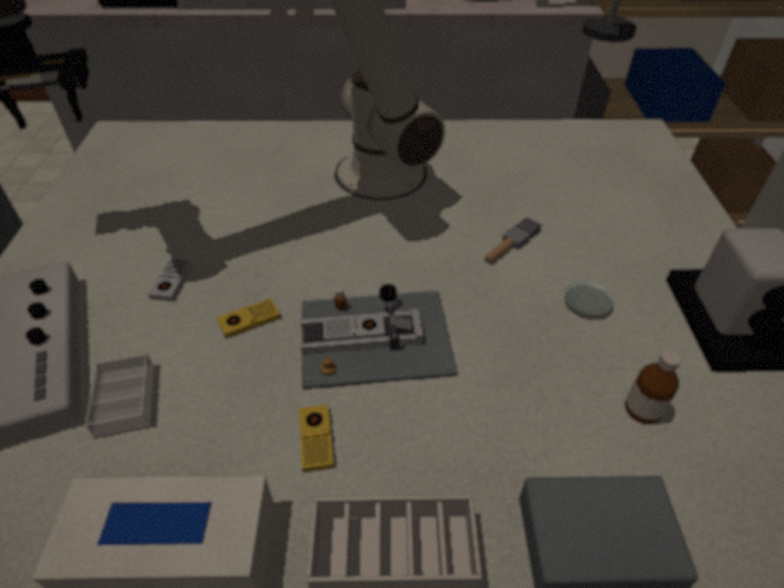

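Carrier candidates in the top view, in native pixels:
- silver one in the dock channel, about (308,202)
- silver spare on the bench, about (429,250)
- yellow look-alikes, about (371,214) and (322,137)

The silver one in the channel is the one meant, since it lies in the dock between the rails. I'll confirm it with a crop.

Run:
```python
from h import *
np.set_printoptions(precision=4,suppress=True)
p=optics.snapshot("top");save(p,"crop1.png",(245,160,350,245),7)
r=finder.trace(p,"dock")
for d in r[:2]:
    m=d["region"].astype(np.uint8); print(d["score"],m.sum(),cv2.minAreaRect(cv2.findNonZero(m)))
    b=cv2.boxPoints(cv2.minAreaRect(cv2.findNonZero(m)))
    w=np.array([deproj(p,x,10) for x in b]);print(b,w,w.mean(0))
K=p["K"];print(K[0,0],p["t"],-p["R"].T@p["t"])
```

```text
0.65 48 ((321.5, 176.5), (7.0, 7.0), 90.0)
[[318. 173.]
 [325. 173.]
 [325. 180.]
 [318. 180.]] [[594.6995 -72.3251  10.    ]
 [594.6075 -93.1624  10.    ]
 [573.5476 -92.9263  10.    ]
 [573.6331 -72.1194  10.    ]] [584.1219 -82.6333  10.    ]
0.63 4503 ((296.6028747558594, 202.32672119140625), (64.62345886230469, 83.83584594726562), 83.82982635498047)
[[251.4549 174.7076]
 [334.805  165.6967]
 [341.7509 229.9459]
 [258.4007 238.9567]] [[ 590.4173  126.3878   10.    ]
 [ 616.5068 -122.6195   10.    ]
 [ 424.956  -140.4887   10.    ]
 [ 398.8808  105.1051   10.    ]] [507.6902  -7.9038  10.    ]
383.4135194574001 [  47.6659  488.8961 1107.4593] [ 399.4369   27.8866 1143.4291]
```

View pics/crop1.png

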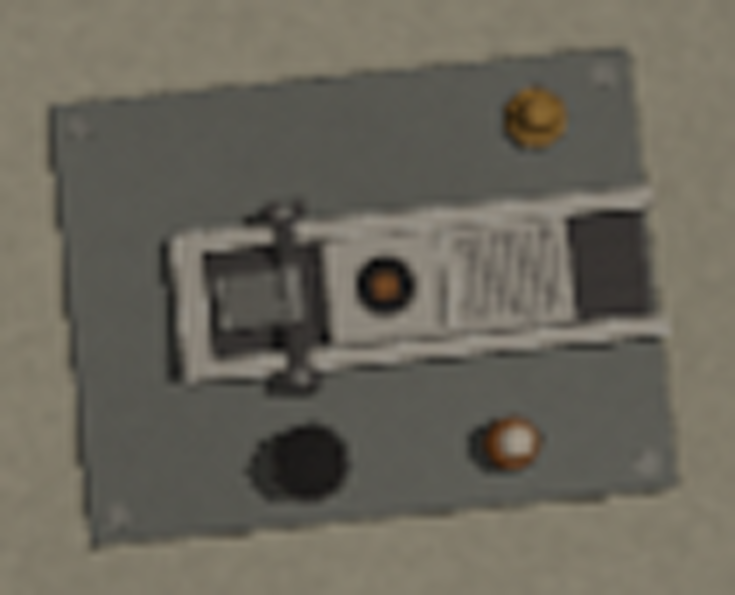

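The crop shows the silver carrier with its ridge at crop column 445 and its pad to the right of that. It sits in the channel, short of the bar at crop column 290, so this is the target. The stub (535,118) is on one side of the channel. The jar (308,460) and the vial (515,440) are on the other.

Now I'll go over the pad.

```bash
R='{"translation":[0.030,0,-0.034],"turn":[0,0,0]}'; python3 -m jog '[{"translation":[0.030,0,-0.034],"turn":[0,0,0]},{"translation":[0.030,0,-0.034],"turn":[0,0,0]},{"translation":[0.030,0,-0.034],"turn":[0,0,0]},{"translation":[0.030,0,-0.034],"turn":[0,0,0]},{"translation":[0.030,0,-0.034],"turn":[0,0,0]}]' -1
```

```text
t: 1.3
tcp_pos: [295.6, -408.7, 220.9]
eef_rot: [[-0.265, -0.0, -0.964], [0.964, -0.001, -0.265], [-0.001, -1.0, 0.001]]
ft_force: [2.0, -0.9, 0.3]
opening: 54.8
```

```bash
python3 -m jog '[{"translation":[0.030,0,-0.034],"turn":[0,0,0]},{"translation":[0.030,0,-0.034],"turn":[0,0,0]},{"translation":[0.030,0,-0.034],"turn":[0,0,0]},{"translation":[0.030,0,-0.034],"turn":[0,0,0]},{"translation":[0.030,0,-0.034],"turn":[0,0,0]}]'; python3 -m jog '[{"translation":[0,0,0],"turn":[0,-0.145,0]},{"translation":[0,0,0],"turn":[0,-0.145,0]},{"translation":[0,0,0],"turn":[0,-0.145,0]},{"translation":[0,0,0],"turn":[0,-0.145,0]},{"translation":[0,0,0],"turn":[0,-0.145,0]}]';python3 -m jog '[{"translation":[0,0,0],"turn":[0,-0.145,0]},{"translation":[0,0,0],"turn":[0,-0.145,0]},{"translation":[0,0,0],"turn":[0,-0.145,0]},{"translation":[0,0,0],"turn":[0,-0.145,0]},{"translation":[0,0,0],"turn":[0,0,0]}]'
```

```text
t: 1.8
tcp_pos: [423.5, -210.8, 222.6]
eef_rot: [[-0.265, 0.004, -0.964], [0.964, -0.003, -0.265], [-0.004, -1.0, -0.003]]
ft_force: [0.8, -0.2, 0.5]
opening: 15.3
t: 2.3
tcp_pos: [427.8, -204.4, 223.9]
eef_rot: [[-0.852, 0.008, -0.523], [0.523, -0.003, -0.852], [-0.009, -1.0, -0.001]]
ft_force: [0.5, -1.0, -1.3]
opening: 0.6
t: 2.8
tcp_pos: [427.9, -204.3, 224.8]
eef_rot: [[-0.999, 0.01, 0.049], [-0.049, -0.004, -0.999], [-0.01, -1.0, 0.004]]
ft_force: [0.6, -0.9, -0.3]
opening: 0.4
```

```bash
python3 -m jog '[{"translation":[-0.03,0.005,-0.030],"turn":[0,-0.056,0]},{"translation":[-0.03,0.005,-0.030],"turn":[0,0,0]},{"translation":[-0.022,0.005,-0.033],"turn":[0,0,0]},{"translation":[0,0,0],"turn":[0,0,0]}]'
python3 - <<'E'
from h import *
np.set_printoptions(precision=4,suppress=True)
p=optics.snapshot("wrist");save(p,"w1.png",scale=1.4)
s=status.read_state();print(s["t"],s["tcp_pos"],s["eef_rot"],s["ft_force"])
for q in("carrier","stop","mouth","pad","carrier_front","dock"):
    for r in finder.place_of(p,q)[:2]: print(q,r["xy"],round(r["score"],2),deproj(p,r["xy"]))
print(-p["R"].T@p["t"],p["R"])
E
```

```text
t: 3.2
tcp_pos: [504.6, -102.9, 210.9]
eef_rot: [[-0.996, 0.013, 0.089], [-0.089, -0.004, -0.996], [-0.013, -1.0, 0.005]]
ft_force: [-0.5, -0.9, 1.0]
opening: 0.4
3.25 [ 503.6939 -104.1318  211.1519] [[-0.996   0.0129  0.0882]
 [-0.0882 -0.0045 -0.9961]
 [-0.0124 -0.9999  0.0057]] [ 0.338  -0.4051  0.4489]
carrier [263.2, 244.1] 0.95 [ 511.9684 -113.6854  210.262 ]
carrier [102.4, 182.5] 0.92 [697.1395 -94.6309  15.6637]
stop [266.4, 323.9] 0.78 [507.043  -99.7161 259.8987]
stop [327.7, 224.4] 0.36 [449.6849 -76.4467  37.1832]
pad [265.3, 226.4] 0.86 [515.0687 -67.7483  36.1951]
pad [75.4, 185.3] 0.68 [727.646  -88.4996  14.6452]
carrier_front [143.7, 178.5] 0.82 [ 654.7174 -101.7779    8.4247]
carrier_front [313.2, 20.6] 0.59 [ 486.3021 -272.5346   14.162 ]
[ 508.4635 -175.6703  373.5347] [[-0.9959 -0.0896 -0.0133]
 [-0.09    0.9606  0.2629]
 [-0.0108  0.2631 -0.9647]]
```

View pics/w1.png

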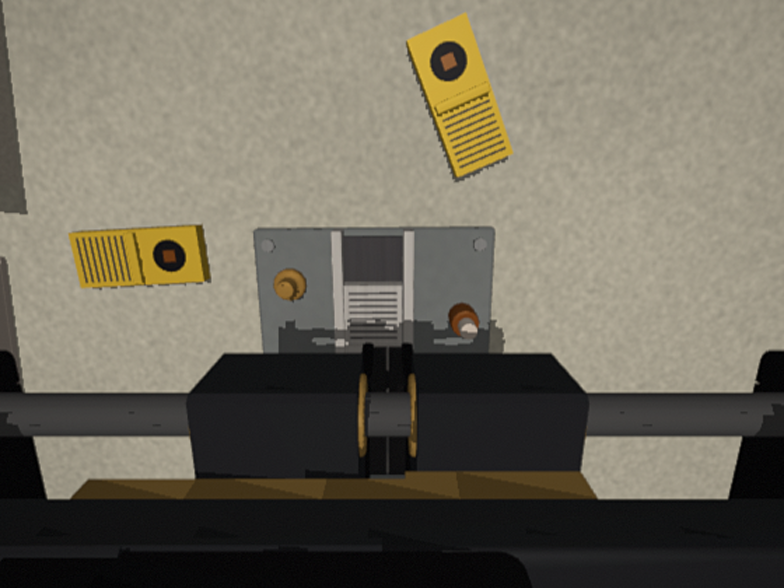

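The wrist view shows the dock's rear. The rails' inner edges are at columns about 342 and 404 (×1.4), the carrier's rear edge is at row about 284, and the grooved pad lies just ahead of the shut fingers. Next I'll refine the dock axis.

Run:
```python
from h import *
np.set_printoptions(precision=1,suppress=True)
p=optics.snapshot("wrist");save(p,"w2.png",(175,155,365,255),4.2)
s=1/1.4
for n,c,z in(("rearL",(254,229),10),("rearR",(494,227),10),("stub",(290,284),30),("carrRL",(343,285),36),("carrRR",(403,284),36)):
    print(n,deproj(p,np.array(c)*s,z))
g=p["frame"].astype(int).sum(2)
for row in(175,185,195,205,215,225): print(row,g[row,228:300])
```

```text
rearL [ 610.8 -126.3   10. ]
rearR [ 424.6 -144.4   10. ]
stub [577.1 -89.8  30. ]
carrRL [536.2 -94.2  36. ]
carrRR [491.6 -99.   36. ]
175 [312 307 306 308 303 306 377 507 498 491 490 491 483 392 206 169 174 177
 176 181 181 180 182 181 178 176 179 178 182 179 183 179 182 180 183 185
 181 180 182 184 181 174 176 177 174 183 184 186 188 179 180 183 179 177
 175 170 166 258 485 510 498 499 495 495 471 302 297 305 305 304 307 307]
185 [308 306 305 308 303 290 313 485 495 492 491 492 492 444 213 174 171 178
 178 175 182 181 179 180 176 174 174 175 178 182 182 172 178 175 181 183
 180 183 183 177 175 175 174 172 177 176 183 185 180 181 179 179 175 178
 175 169 164 251 474 507 497 496 496 497 468 264 289 302 300 303 305 305]
195 [313 312 313 312 310 304 314 398 492 492 490 496 498 484 308 190 169 175
 175 175 183 183 183 177 178 176 172 177 177 181 179 177 173 179 181 180
 179 178 177 177 175 178 176 172 171 176 180 180 179 180 182 178 177 177
 171 167 166 249 464 506 499 494 496 500 476 296 298 307 304 306 309 311]
205 [312 312 310 308 309 306 297 330 495 492 489 493 495 486 419 226 264 280
 271 272 272 276 273 276 274 280 284 278 276 275 269 265 269 275 277 274
 277 276 273 275 276 277 274 276 276 279 281 277 276 279 271 274 272 282
 286 285 263 260 450 503 498 495 495 499 469 240 299 313 311 311 312 312]
215 [309 307 307 309 310 307 303 323 429 490 490 490 492 491 466 394 481 475
 467 469 486 482 484 484 485 502 493 488 490 485 469 472 475 482 480 478
 489 488 477 481 488 483 483 485 485 489 489 486 487 494 483 472 474 485
 495 497 458 269 437 499 495 493 497 498 473 297 296 300 305 304 308 307]
225 [307 307 307 308 309 308 307 297 329 494 490 484 492 496 476 400 471 474
 453 410 383 381 381 381 375 350 345 342 342 342 333 332 333 339 337 338
 342 345 342 347 350 347 347 349 350 353 351 347 349 351 349 339 345 402
 484 490 459 333 438 493 493 491 495 497 467 272 298 310 307 307 307 305]
```

View pics/w2.png

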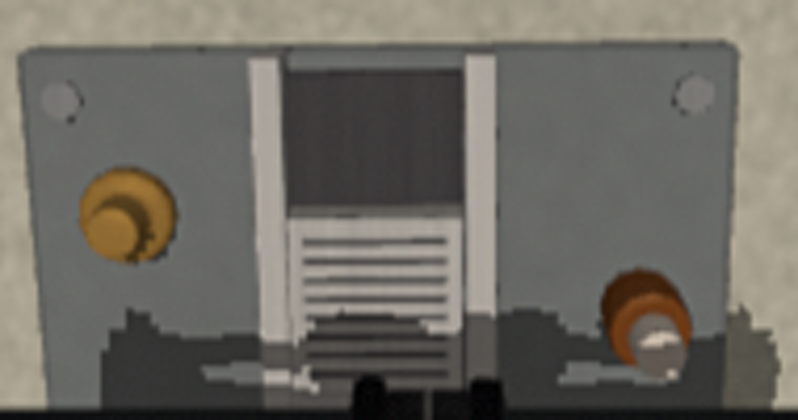

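Run:
```python
from h import *
np.set_printoptions(precision=1,suppress=True)
p=optics.snapshot("wrist")
L=[deproj(p,(241.4,175),29),deproj(p,(242.8,225),29)];R=[deproj(p,(285.2,175),29),deproj(p,(285.6,225),29)]
print(L,R); m0=(L[0]+R[0])/2;m1=(L[1]+R[1])/2;d=m1-m0;print(m0,m1,np.degrees(np.arctan2(d[1],d[0])))
for r in(205,206,207):print(deproj(p,(263.5,r),36))
s=status.read_state();T=np.array(s["tcp_pos"]);print(s["t"],T,proj(p,T))
p=optics.snapshot("top")
r=np.array([[-.1,.995]])
# crop1 measurements: carrier rear mid, ridge, rails
for n,c,z in(("rear",(572,263),36),("ridge",(444,277),41),("front",(325,290),36),("barmid",(290,298),41),("stopL",(172,310),34)):
    print(n,deproj(p,(c[0]/7+245,c[1]/7+160),z))
```

```text
[array([ 542.6, -122.7,   29. ]), array([537.8, -68.2,  29. ])] [array([ 497. , -126.7,   29. ]), array([491.5, -72.4,  29. ])]
[ 519.8 -124.7   29. ] [514.6 -70.3  29. ] 95.44003464813977
[516.9 -94.3  36. ]
[516.8 -93.2  36. ]
[516.7 -92.2  36. ]
3.65 [ 502.5 -106.5  211.9] [275.3 264.9]
rear [518.1 -94.5  36. ]
ridge [512.  -41.2  41. ]
front [507.2   7.7  36. ]
barmid [503.5  22.3  41. ]
stopL [499.3  71.2  34. ]
```

```bash
python3 -m jog '[{"translation":[-0.004,0.01,-0.015],"turn":[0,-0.008,-0.0124]},{"translation":[-0.004,0.03,-0.015],"turn":[0,0,0]},{"translation":[-0.004,0.03,-0.015],"turn":[0,0,0]},{"translation":[-0.004,0.03,0],"turn":[0,0,0]},{"translation":[0,0,0],"turn":[0,0,0]}]'
python3 - <<'E'
from h import *
for i in range(2):
    s=status.read_state();print(s["t"],s["tcp_pos"],s["ft_force"]); p=optics.snapshot("wrist")
E
```

```text
t: 4.2
tcp_pos: [516.1, -57.9, 108.9]
eef_rot: [[-0.996, 0.005, 0.092], [-0.092, -0.005, -0.996], [-0.004, -1.0, 0.006]]
ft_force: [-1.6, -0.4, -0.2]
opening: 0.8
4.2 [516.08900166 -57.92946902 108.91305287] [-1.56062504 -0.38720653 -0.21182638]
4.25 [517.67745399 -57.98526135 111.15083404] [ 0.6399697  -0.23014119  1.23815134]
```

```bash
python3 -m jog '[{"translation":[0.002,0.025,0.006],"turn":[0,0,0]},{"translation":[0,0.020,0],"turn":[0,0,0]},{"translation":[0,0.01,0],"turn":[0,0,0]},{"translation":[0,0,0],"turn":[0,0,0]}]'
python3 - <<'E'
from h import *
np.set_printoptions(precision=1,suppress=True)
p=optics.snapshot("wrist");save(p,"w3.png",(140,120,420,330),2.8)
p=optics.snapshot("scene");save(p,"s3.png",(190,180,340,290),5.3)
s=status.read_state();print(s["t"],np.array(s["tcp_pos"]),s["ft_force"]);print(proj(p,s["tcp_pos"]))
E
```

```text
t: 4.7
tcp_pos: [524.4, -64.3, 64.1]
eef_rot: [[-0.995, 0.028, 0.094], [-0.094, -0.004, -0.996], [-0.028, -1.0, 0.007]]
ft_force: [-0.5, 0.3, 0.1]
opening: 0.6
4.8 [525.4 -64.2  65.3] [ 0.9 -0.1  0.4]
[241.7 227.9]
```

View pics/w3.png

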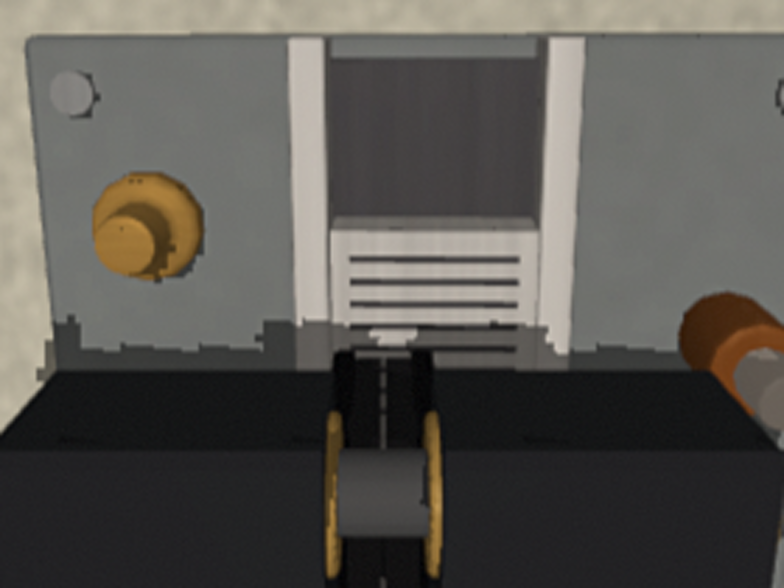

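View pics/s3.png

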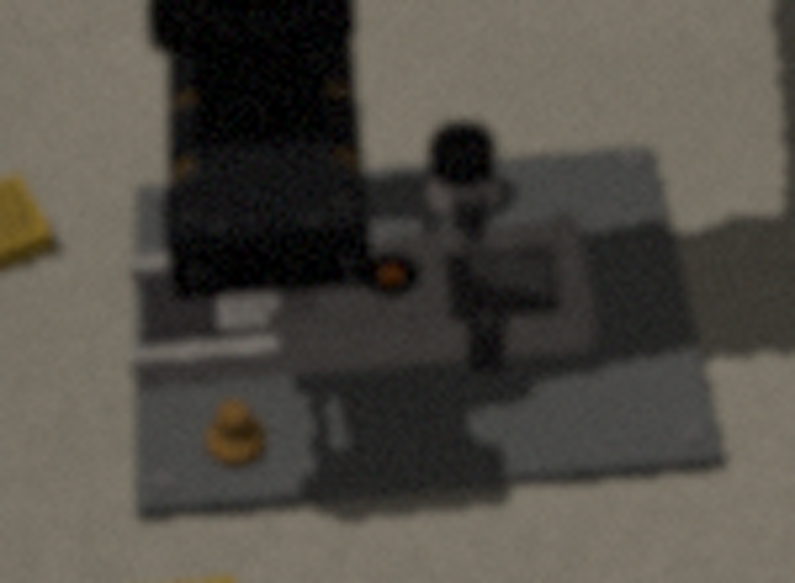

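The wrist view shows the fingers centred at about column 383, against a pad centre of about 434. So they have drifted sideways by about 11 mm and tilted about 1.6°. I'll correct both.

```bash
python3 -m jog '[{"translation":[0.011,0,0],"turn":[0,-0.003,-0.028]},{"translation":[0,0,0],"turn":[0,0,0]}]'
python3 - <<'E'
from h import *
np.set_printoptions(precision=3,suppress=True)
P=[]
for i in range(3):
    p=optics.snapshot("wrist");s=status.read_state();P.append(s["tcp_pos"]);print(s["t"],np.array(s["tcp_pos"]),s["ft_force"])
print(np.mean(P,0));print(s["eef_rot"])
save(p,"w4.png",(140,120,420,330),2.8)
E
```

```text
t: 5.0
tcp_pos: [514.8, -65.1, 67.1]
eef_rot: [[-0.995, 0.004, 0.098], [-0.098, -0.006, -0.995], [-0.004, -1.0, 0.007]]
ft_force: [-0.2, -0.0, 0.3]
opening: 0.2
5.05 [515.545 -65.05   67.286] [0.473 0.023 0.479]
5.1 [515.642 -65.046  67.1  ] [ 0.128 -0.545 -0.527]
5.15 [515.558 -65.044  66.863] [-0.144 -0.089  0.619]
[515.581 -65.047  67.083]
[[-0.995  0.006  0.098]
 [-0.098 -0.006 -0.995]
 [-0.005 -1.     0.007]]
```

View pics/w4.png

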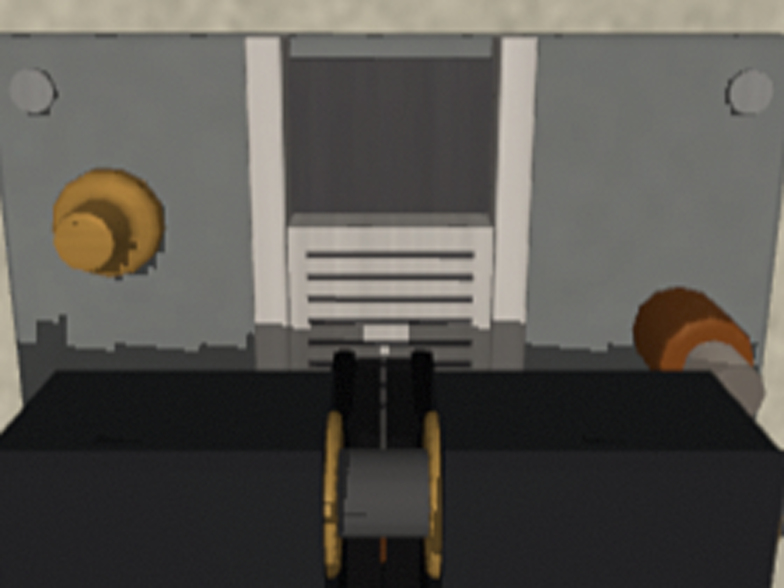

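The fingers are now centred within about 1.5 mm of the pad (column 383 against 391). I'll descend to contact.

```bash
python3 -m jog '[{"translation":[0.0015,0.014,0],"turn":[0,0,0]},{"translation":[0,0.009,0],"turn":[0,0,-0.005]},{"translation":[0,0,0],"turn":[0,0,0]}]'; python3 -m jog '[{"translation":[0,0.003,0],"turn":[0,0,0]},{"translation":[0,0,0],"turn":[0,0,0]}]'
```

```text
t: 5.45
tcp_pos: [515.1, -65.2, 44.2]
eef_rot: [[-0.995, 0.003, 0.099], [-0.099, -0.007, -0.995], [-0.002, -1.0, 0.007]]
ft_force: [-0.1, 0.3, -0.1]
opening: 0.4
t: 5.65
tcp_pos: [515.5, -65.2, 41.1]
eef_rot: [[-0.995, 0.003, 0.099], [-0.099, -0.007, -0.995], [-0.002, -1.0, 0.007]]
ft_force: [-0.1, -0.5, -0.8]
opening: 0.6
```

```bash
for i in 1; do python3 -m jog '[{"translation":[0.001,0.004,0],"turn":[0,0,0]},{"translation":[0,0,0],"turn":[0,0,0]}]'; done;  python3 -m jog '[{"translation":[0,0.002,0],"turn":[0,0,0]}]';  python3 -m jog '[{"translation":[0,0.002,0],"turn":[0,0,0]}]'
```

```text
t: 5.85
tcp_pos: [514.8, -65.3, 37.2]
eef_rot: [[-0.995, 0.004, 0.099], [-0.099, -0.007, -0.995], [-0.003, -1.0, 0.007]]
ft_force: [-0.2, -0.5, 0.1]
opening: 0.2
t: 5.95
tcp_pos: [515.4, -65.2, 35.7]
eef_rot: [[-0.995, 0.005, 0.099], [-0.1, -0.007, -0.995], [-0.005, -1.0, 0.007]]
ft_force: [-0.9, 0.5, 6.3]
opening: 0.5
t: 6.05
tcp_pos: [515.5, -65.3, 34.4]
eef_rot: [[-0.995, 0.005, 0.1], [-0.1, -0.007, -0.995], [-0.005, -1.0, 0.007]]
ft_force: [-3.2, 1.4, 7.6]
opening: 0.8
```

Contact is at 36 mm, with 6–7.6 N. I'll press on down.

```bash
python3 -m jog '[{"translation":[0,0.003,0],"turn":[0,0,0]}]';  python3 -m jog '[{"translation":[0,0.003,0],"turn":[0,0,0]}]';  python3 -m jog '[{"translation":[0,0.002,0],"turn":[0,0,0]}]'
```

```text
t: 6.15
tcp_pos: [515.5, -65.3, 32.4]
eef_rot: [[-0.995, 0.005, 0.1], [-0.1, -0.007, -0.995], [-0.005, -1.0, 0.008]]
ft_force: [-3.0, 1.0, 8.7]
opening: 0.4
t: 6.25
tcp_pos: [515.5, -65.3, 31.1]
eef_rot: [[-0.995, 0.005, 0.101], [-0.101, -0.008, -0.995], [-0.004, -1.0, 0.008]]
ft_force: [-8.3, 4.0, 27.0]
opening: -0.1
t: 6.35
tcp_pos: [515.5, -65.3, 31.2]
eef_rot: [[-0.995, 0.005, 0.102], [-0.102, -0.008, -0.995], [-0.004, -1.0, 0.009]]
ft_force: [-5.9, 3.6, 17.6]
opening: 0.3
```

Bed bottomed out at tip z of about 31 mm, with 18–27 N. Now I'll slide along −z of the tool and keep about 2 mm of press.

```bash
python3 -m jog '[{"translation":[0,0.0025,-0.004],"turn":[0,0,0]}]'; python3 -m jog '[{"translation":[0,0.0025,-0.005],"turn":[0,0,0]}]';  python3 -m jog '[{"translation":[0,0.0025,-0.005],"turn":[0,0,0]}]'
```

```text
t: 6.45
tcp_pos: [516.0, -62.7, 31.3]
eef_rot: [[-0.995, 0.007, 0.104], [-0.104, -0.011, -0.994], [-0.006, -1.0, 0.011]]
ft_force: [-2.6, -10.3, 16.2]
opening: 0.6
t: 6.55
tcp_pos: [516.4, -59.6, 31.3]
eef_rot: [[-0.994, 0.009, 0.106], [-0.106, -0.014, -0.994], [-0.007, -1.0, 0.015]]
ft_force: [-2.4, -9.4, 14.6]
opening: 0.5
t: 6.65
tcp_pos: [517.0, -56.5, 31.3]
eef_rot: [[-0.994, 0.011, 0.108], [-0.108, -0.017, -0.994], [-0.009, -1.0, 0.018]]
ft_force: [-2.0, -10.8, 14.7]
opening: 0.3
```

```bash
python3 -m jog '[{"translation":[0.0015,0.0028,-0.005],"turn":[-0.01,0.006,-0.005]}]'; python3 -m jog '[{"translation":[0.0015,0.0028,-0.005],"turn":[-0.01,0.006,-0.005]}]'
python3 - <<'E'
from h import *
p=optics.snapshot("wrist");save(p,"w5.png",(140,120,420,330),2.8)
p=optics.snapshot("top");save(p,"t5.png",(245,160,350,245),7)
s=status.read_state();print(s["t"],s["tcp_pos"],s["ft_force"])
E
```

```text
t: 6.75
tcp_pos: [516.8, -53.5, 31.3]
eef_rot: [[-0.995, 0.008, 0.104], [-0.104, -0.01, -0.994], [-0.007, -1.0, 0.011]]
ft_force: [-0.3, -9.9, 14.5]
opening: 0.4
t: 6.85
tcp_pos: [516.6, -50.6, 31.3]
eef_rot: [[-0.995, 0.006, 0.101], [-0.101, -0.003, -0.995], [-0.005, -1.0, 0.004]]
ft_force: [-1.0, -10.3, 14.4]
opening: 0.8
6.95 [516.58698289 -50.42832064  31.31758234] [-0.98859263 -7.99128113 15.73662308]
```

View pics/w5.png

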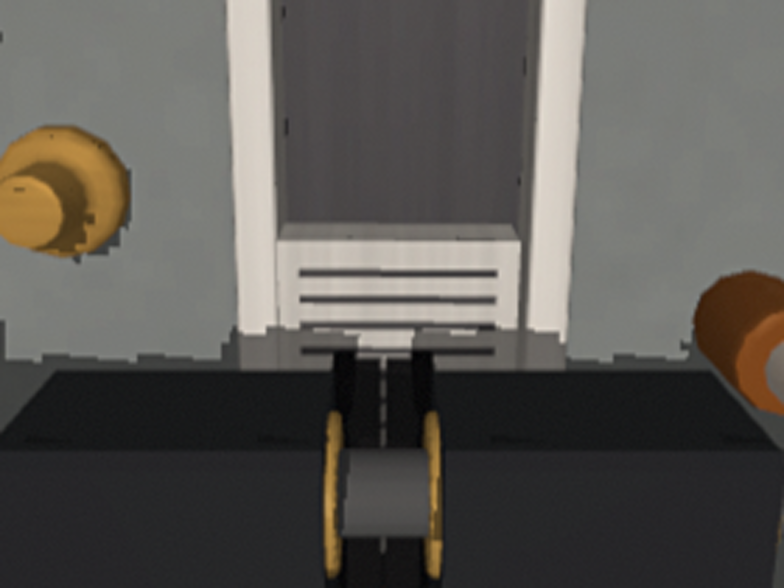

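View pics/t5.png

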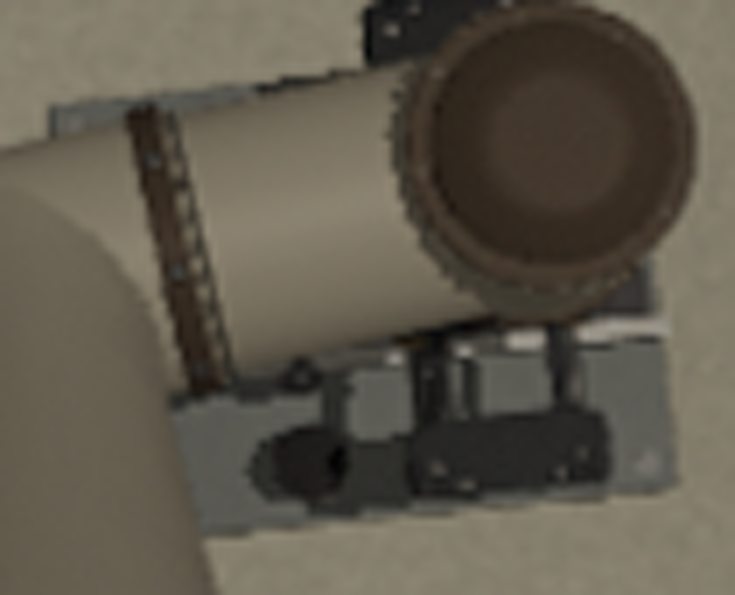

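The wrist view shows the carrier's rear edge at crop row 240 and the fingers still on the pad, so it is moving with the tool. I'll continue.

```bash
python3 -m jog '[{"translation":[0.0015,0.003,-0.006],"turn":[-0.004,0.003,-0.005]},{"translation":[0.0015,0.003,-0.006],"turn":[-0.004,0.003,-0.003]}]'
python3 - <<'E'
from h import *
p=optics.snapshot("wrist");save(p,"w6.png",(140,120,420,330),2.8)
g=p["frame"].astype(int).sum(2);print(g[195:225,270])
s=status.read_state();print(s["t"],s["tcp_pos"],s["ft_force"])
for r in range(200,214,2):print(r,deproj(p,(282,r),31)[:2])
E
```

```text
t: 7.15
tcp_pos: [515.9, -43.4, 31.3]
eef_rot: [[-0.995, 0.003, 0.098], [-0.098, -0.002, -0.995], [-0.003, -1.0, 0.002]]
ft_force: [-1.3, -12.2, 15.8]
opening: 0.4
[223 222 216 219 287 332 342 338 333 328 415 537 574 568 565 564 563 563
 568 577 462 285 202 345 518 570 562 558 568 574]
7.2 [515.8794419  -42.98325866  31.30620986] [ -2.37965828 -10.58627104  15.88827233]
200 [516.09298825 -78.64414953]
202 [515.9863854  -77.61868862]
204 [515.87943199 -76.58985558]
206 [515.7721263  -75.55763374]
208 [515.66446658 -74.52200635]
210 [515.55645108 -73.4829565 ]
212 [515.44807802 -72.44046722]
```

Carrier has moved about 17 mm, so its front should now be under the bar. I'll continue.

```bash
python3 -m jog '[{"translation":[0.001,0.003,-0.006],"turn":[-0.003,0.002,-0.003]},{"translation":[0.001,0.003,-0.006],"turn":[-0.003,0.002,-0.003]}]';python3 -m jog '[{"translation":[0.001,0.003,-0.006],"turn":[-0.003,0.002,-0.003]},{"translation":[0.001,0.003,-0.006],"turn":[-0.003,0.002,-0.003]}]'
```

```text
t: 7.4
tcp_pos: [515.8, -36.0, 31.3]
eef_rot: [[-0.995, 0.002, 0.098], [-0.098, -0.003, -0.995], [-0.002, -1.0, 0.003]]
ft_force: [-1.3, -13.1, 16.9]
opening: 0.5
t: 7.6
tcp_pos: [515.2, -29.3, 31.3]
eef_rot: [[-0.995, -0.0, 0.098], [-0.098, -0.005, -0.995], [0.0, -1.0, 0.005]]
ft_force: [-1.4, -12.9, 17.3]
opening: 0.5
```

```bash
python3 -m jog '[{"translation":[0.002,0.003,-0.006],"turn":[-0.004,0.001,0]},{"translation":[0.002,0.003,-0.006],"turn":[-0.004,0.001,0]}]';python3 -m jog '[{"translation":[0.002,0.003,-0.006],"turn":[-0.004,0.001,0]},{"translation":[0.002,0.003,-0.006],"turn":[-0.004,0.001,0]}]'
python3 - <<'E'
from h import *
p=optics.snapshot("wrist");save(p,"w7.png",(140,120,420,330),2.8)
g=p["frame"].astype(int).sum(2);print(g[195:225,282])
s=status.read_state();print(s["t"],s["tcp_pos"],s["ft_force"])
for r in range(200,214,2):print(r,deproj(p,(282,r),31)[:2])
E
```

```text
t: 7.8
tcp_pos: [514.4, -21.9, 31.3]
eef_rot: [[-0.995, 0.008, 0.1], [-0.1, -0.003, -0.995], [-0.007, -1.0, 0.003]]
ft_force: [0.6, -14.6, 13.7]
opening: 0.0
t: 8.0
tcp_pos: [513.7, -15.4, 31.3]
eef_rot: [[-0.995, 0.015, 0.103], [-0.103, -0.002, -0.995], [-0.015, -1.0, 0.003]]
ft_force: [1.1, -15.9, 15.2]
opening: 0.5
[366 363 357 357 448 580 621 615 611 612 612 615 620 624 504 302 217 371
 565 616 612 607 615 622 426 204 234 523 618 610]
8.05 [513.61227651 -15.05305683  31.3241585 ] [  0.70115519 -12.91454633  14.63071002]
200 [514.03211774 -50.70779071]
202 [513.92048792 -49.68293258]
204 [513.80849224 -48.65471541]
206 [513.69612887 -47.62312266]
208 [513.58339602 -46.58813769]
210 [513.47029185 -45.54974372]
212 [513.35681453 -44.50792389]
```

View pics/w7.png

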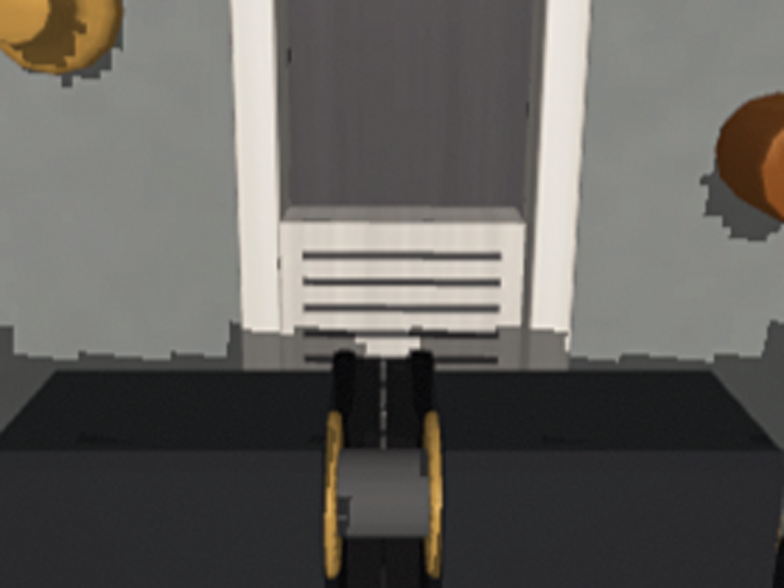

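The rear edge is now at y of about −50, with the fingers nearly against the ridge and about 6–8 mm to go. I'll watch for the force rise.

```bash
for i in 1; do python3 -m jog '[{"translation":[0.001,0.0035,-0.006],"turn":[-0.003,0.002,-0.008]}]'; python3 -m jog '[{"translation":[0.001,0.0035,-0.006],"turn":[-0.003,0.002,-0.008]}]'; python3 -m jog '[{"translation":[0.001,0.0035,-0.005],"turn":[-0.003,0.001,-0.004]}]'; done
```

```text
t: 8.15
tcp_pos: [513.5, -12.7, 31.2]
eef_rot: [[-0.995, 0.009, 0.104], [-0.104, -0.004, -0.995], [-0.009, -1.0, 0.005]]
ft_force: [-0.8, -20.5, 23.1]
opening: 0.5
t: 8.25
tcp_pos: [513.3, -10.4, 31.3]
eef_rot: [[-0.995, 0.003, 0.104], [-0.104, -0.007, -0.995], [-0.002, -1.0, 0.007]]
ft_force: [-0.7, -18.4, 21.4]
opening: 0.6
t: 8.35
tcp_pos: [513.2, -9.2, 31.3]
eef_rot: [[-0.994, -0.0, 0.105], [-0.105, -0.009, -0.994], [0.001, -1.0, 0.009]]
ft_force: [-0.3, -18.5, 19.9]
opening: 0.3
```

```bash
for i in 1; do python3 -m jog '[{"translation":[0.0005,0.003,-0.006],"turn":[-0.008,0.003,0]}]'; python3 -m jog '[{"translation":[0.0005,0.003,-0.006],"turn":[-0.004,0.003,0]}]'; done
```

```text
t: 8.45
tcp_pos: [513.0, -6.8, 31.3]
eef_rot: [[-0.995, 0.0, 0.104], [-0.104, -0.006, -0.995], [0.001, -1.0, 0.006]]
ft_force: [-1.1, -16.0, 15.9]
opening: 0.2
t: 8.55
tcp_pos: [512.9, -5.8, 31.3]
eef_rot: [[-0.995, 0.0, 0.104], [-0.104, -0.009, -0.995], [0.001, -1.0, 0.009]]
ft_force: [4.2, -33.1, 14.2]
opening: 0.1
```

```bash
for i in 1; do python3 -m jog '[{"translation":[0,0.003,-0.006],"turn":[-0.006,0.002,0]}]'; done
python3 - <<'E'
from h import *
p=optics.snapshot("wrist");save(p,"w8.png",(140,120,420,330),2.8)
g=p["frame"].astype(int).sum(2);print(g[195:215,282])
s=status.read_state();print(s["t"],s["tcp_pos"],s["ft_force"])
for r in range(196,214,4):print(r,deproj(p,(282,r),31)[:2])
p=optics.snapshot("scene");save(p,"s8.png",(190,180,340,290),5.3)
E
```

```text
t: 8.65
tcp_pos: [512.9, -5.8, 31.3]
eef_rot: [[-0.995, -0.001, 0.105], [-0.105, -0.012, -0.994], [0.002, -1.0, 0.011]]
ft_force: [3.1, -32.8, 17.6]
opening: 0.8
[363 354 361 550 624 620 615 613 616 613 611 620 627 428 205 237 525 623
 613 610]
8.7 [512.88988156  -5.87174199  31.30262839] [  2.83710784 -28.56826934  17.17122379]
196 [513.50620273 -43.02613321]
200 [513.28072959 -40.98658479]
204 [513.05382546 -38.93409213]
208 [512.82547667 -36.86853161]
212 [512.59566938 -34.78977803]
```

View pics/s8.png

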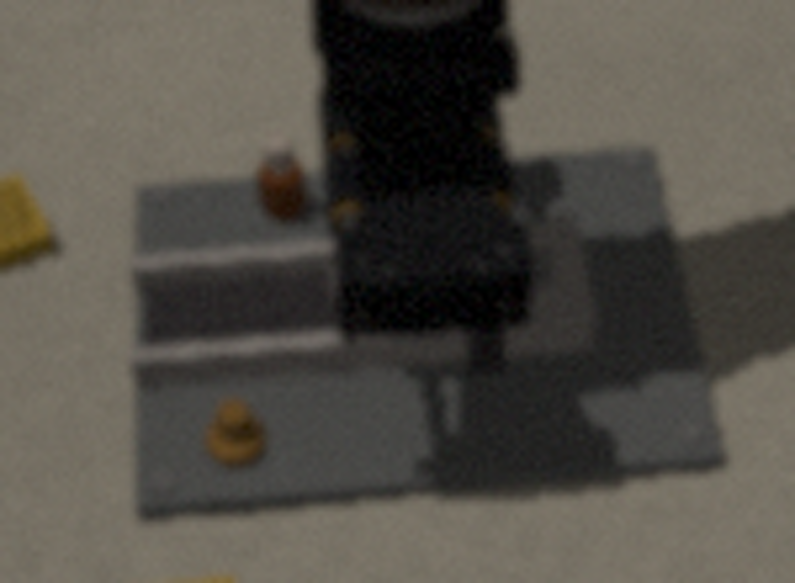

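The push has risen to 33 N with no further motion, the press is holding at 17 N, and the travel is about 51 mm. That is the stop. I'll release straight up.

```bash
python3 -m jog '[{"translation":[0,0.002,0],"turn":[0,0,0]},{"translation":[0,-0.004,0],"turn":[0,0,0]},{"translation":[0,-0.010,0],"turn":[0,0,0]},{"translation":[0,-0.02,0.001],"turn":[0,0,0]},{"translation":[0,-0.03,0.003],"turn":[0,0,0]}]'; python3 -m jog '[{"translation":[0,-0.04,0.005],"turn":[0,0,0]},{"translation":[0,-0.04,0.03],"turn":[0,0,0]},{"translation":[0,-0.03,0.04],"turn":[0,0,0]},{"translation":[0,0,0.04],"turn":[0,0,0]},{"translation":[0,0,0],"turn":[0,0,0]}]'
python3 - <<'E'
from h import *
p=optics.snapshot("wrist");save(p,"w9.png",scale=1.4)
p=optics.snapshot("scene");save(p,"s9.png",(190,180,340,290),5.3)
p=optics.snapshot("top");save(p,"t9.png",(245,160,350,245),7)
E
```

```text
t: 9.25
tcp_pos: [511.2, -11.9, 95.3]
eef_rot: [[-0.995, -0.007, 0.101], [-0.101, -0.014, -0.995], [0.008, -1.0, 0.013]]
ft_force: [0.3, 0.4, 1.0]
opening: 0.3
t: 9.75
tcp_pos: [526.5, -126.1, 218.7]
eef_rot: [[-0.994, 0.004, 0.109], [-0.109, -0.015, -0.994], [-0.003, -1.0, 0.015]]
ft_force: [-0.5, 0.7, -0.6]
opening: 0.1
```

View pics/w9.png

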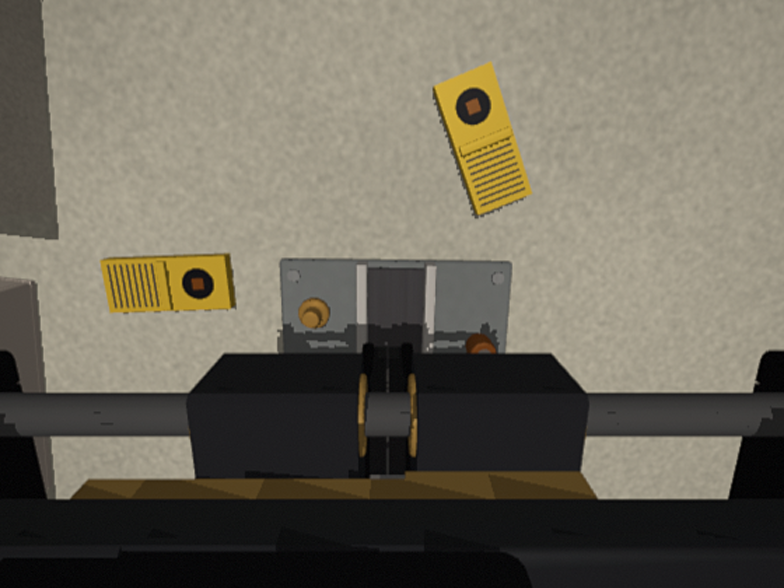

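View pics/s9.png

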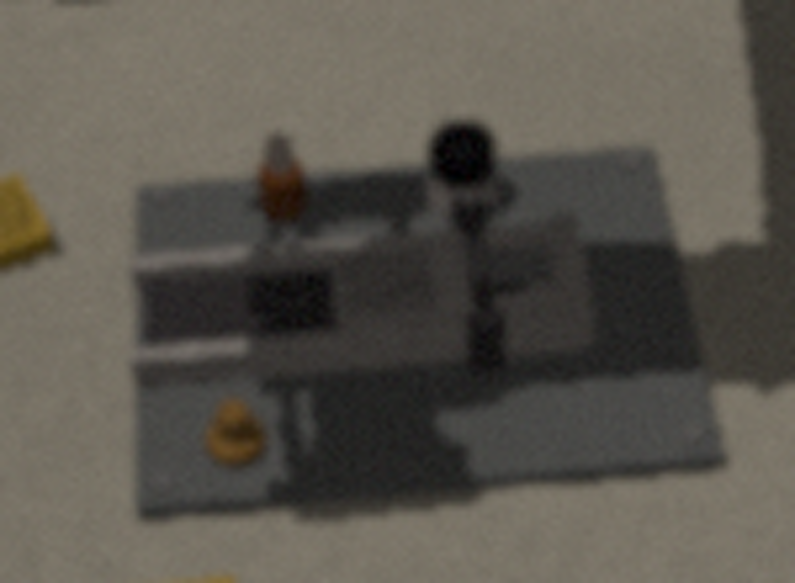

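In the scene view the carrier's rear is at crop column 333 and the bar at 487; the vial, jar and stub are where they stood. I'll move clear for an unshaded view.

```bash
python3 -m jog '[{"translation":[0,0,0.045],"turn":[0,0,0]},{"translation":[0,0,0.045],"turn":[0,0,0]},{"translation":[0,0,0.045],"turn":[0,0,0]},{"translation":[0.02,0,0.04],"turn":[0,0,0]},{"translation":[0,0,0],"turn":[0,0,0]}]'
python3 - <<'E'
from h import *
np.set_printoptions(precision=1,suppress=True)
p=optics.snapshot("scene");save(p,"s10.png",(190,180,340,290),5.3)
p=optics.snapshot("top");save(p,"t10.png",(245,160,350,245),7)
for q in("pad","carrier_front","stop","mouth"):
    for r in finder.place_of(p,q)[:3]: print(q,r["xy"],round(r["score"],2),deproj(p,r["xy"]))
E
```

```text
t: 10.4
tcp_pos: [527.8, -295.9, 216.2]
eef_rot: [[-0.992, -0.005, 0.129], [-0.129, -0.011, -0.992], [0.006, -1.0, 0.01]]
ft_force: [-0.7, 0.2, -0.0]
opening: 0.6
pad [298.2, 200.3] 0.75 [510.9 -12.1  31.6]
pad [322.1, 124.4] 0.73 [741.5 -85.7  13.7]
carrier_front [272.5, 201.1] 0.94 [508.6  62.7  33.5]
carrier_front [323.3, 156.1] 0.76 [647.8 -89.7   0.3]
carrier_front [272.8, 201.8] 0.5 [506.7  61.9  32. ]
stop [272.9, 203.2] 0.6 [502.3  61.5  35.2]
mouth [288.9, 201.0] 0.8 [509.1  15.   29.9]
```

View pics/t10.png

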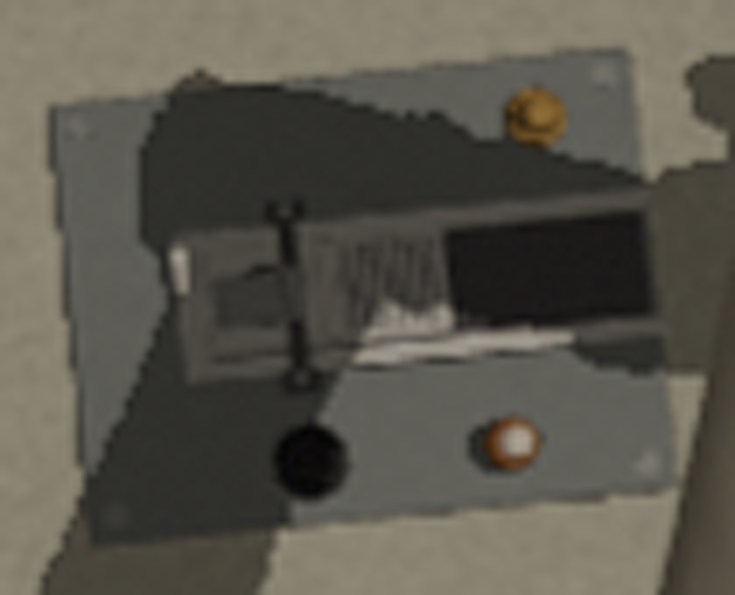

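View pics/s10.png

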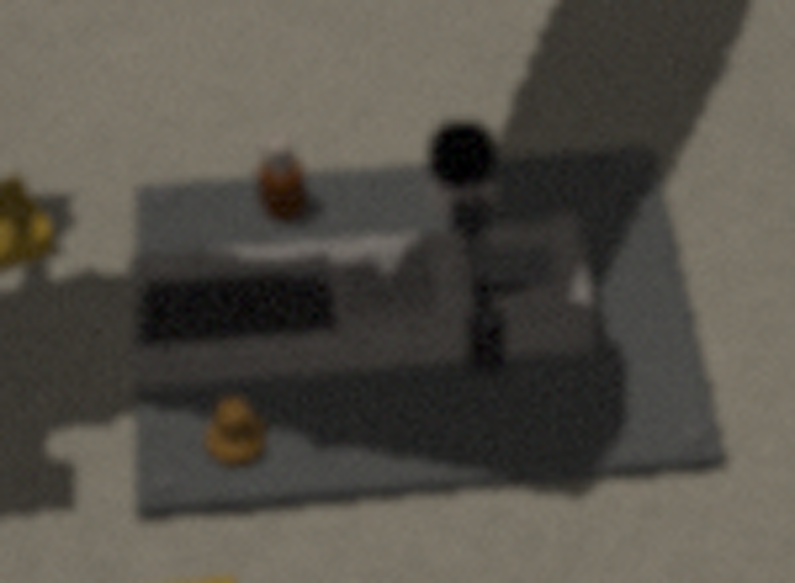

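The rear edge (crop column 447) to the bar (column 300) comes to about 60 mm, which is exactly the home value. As a last check I'll take an enhanced view of the stop and measure the rear edge.

Run:
```python
from h import *
np.set_printoptions(precision=1,suppress=True)
p=optics.snapshot("top")
print(p["frame"].astype(int).sum(2)[196:202,300:314])
for c in (308.3,309,309.7): print(deproj(p,(c,199.5),33))
im=p["frame"].copy(); p2=dict(p,frame=np.clip(im.astype(float)*2.6,0,255).astype(np.uint8)); save(p2,"t11.png",(262,185,318,222),14)
m=(p["depth"][196:206,262:320]);print(p["depth"][200,262:315])
```

```text
[[201 175 201 157 188 172 176 216 156  71  74  71  79  82]
 [189 178 198 165 190 162 172 211 165  69  79  76  77  77]
 [166 176 194 175 197 147 166 199 186  71  71  78  80  84]
 [158 169 187 173 195 156 178 193 190  82  77  76  76  82]
 [147 167 169 175 198 158 180 178 197  99  77  83  82  78]
 [154 179 163 178 198 175 195 175 195 108  77  81  79  79]]
[513.  -41.4  33. ]
[513.  -43.4  33. ]
[513.  -45.4  33. ]
[1139.5 1136.7 1140.6 1140.1 1138.3 1141.6 1140.3 1140.6 1110.6 1118.8
 1112.1 1111.1 1111.4 1115.2 1111.3 1113.5 1111.4 1112.6 1111.5 1110.5
 1112.2 1108.9 1108.5 1110.3 1103.7 1102.2 1112.5 1113.4 1115.6 1111.8
 1105.8 1112.8 1115.2 1114.7 1113.8 1114.6 1111.9 1113.6 1115.7 1114.3
 1113.5 1112.6 1109.3 1114.4 1115.  1107.4 1113.5 1124.3 1127.6 1128.5
 1127.  1127.6 1123.6]
```

View pics/t11.png

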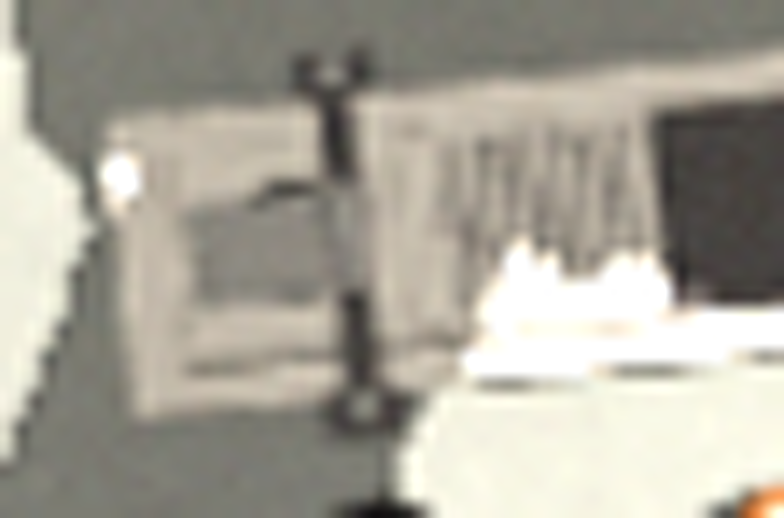

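The enhanced view shows no dark gap between the carrier's front and the stop (column about 185). The bed is fully covered up to the stop, and the rear edge is at y of about −42, unchanged since release.

Run:
```python
from bench import finish_job
print(finish_job())
```

```text
the job is handed in; nothing more can be done
None
```

I pressed the silver carrier in the dock channel down with shut fingertips until the bed bottomed out. The tip stopped at about z = 31 mm with 18–27 N. I then slid it about 51 mm under the bar and leaf, holding 14–23 N of press throughout. The job was handed in at about 10.5 s.

- **At the stop:** the push rose to 33 N with no further motion, so I lifted off straight up.
- **Carrier position:** after release its rear edge was still at world y of about −42 mm. It measures about 60 mm from the rear edge to the bar, which is the home value. No gap shows at the end stop.
- **Bystanders:** the vial, jar and stub are where they stood and the yellow look-alikes were not touched. I did not re-check the other bench items after the slide; the arm passed well above them.
- **Off or uncertain:** before contact the fingers drifted about 11 mm sideways, and I corrected that. They sat up to about 4 mm off the pad's centre line and slid about 8 mm forward on the pad to the ridge. The arm's shadow made the last top picture dim, so the stop contact was judged on a brightened copy and the force rise.

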